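# Empty the tipping vial tray into the basket

## Robot

A 6-joint arm with a two-finger parallel gripper is mounted at the origin on a cart in front of the work surface, level with it; the furniture and walls round the work are solid. World frame = base frame: x ahead of the robot, y to its left, z up, the work surface at z = 0. Lengths are in m, angles in degrees, forces in N, time in s.
With the tool pointing down it reaches from about 0.3 to 0.75 m from the base axis. Payload 8.5 kg.
Tool frame: the origin (TCP) lies between the finger pads; the fingertips stand 8 mm ahead of it and the grasp point (between the pads) lies 11 mm behind it; y points along the fingers, z is the direction in which the jaws open and shut, and the axes are right-handed (so a half turn about y gives the same grasp; the last joint's range is limited). The gripper opens to 85 mm and grips with 20 to 120 N. Pads are 22 mm wide; open, the fingers measure 114 mm over their backs; the gripper's body (76 mm by 85 mm) begins 54 mm behind the grasp point. The pads swing forward as they close: fully open they stand 13 mm farther back than shut.
Start: joints at [-81.721, 21.807, 74.336, -0, 83.858, -12.336], TCP at [0.194, -0.515, 0.207] pointing down, gripper open.
Joint ranges: [-178.18, 178.18], [-50.72, 133.34], [12.68, 142.11], [-81.47, 261.47], [9.98, 163.14], [-165.26, 165.26]. Speed limits (degrees/s): [136.94, 136.94, 180, 180, 180, 180].

## Interface

Orientations are given as a 3x3 rotation matrix whose columns are the frame's x, y, z axes.
In Python, from rig import env, get_image gives the robot as it stands.
- The arm moves only by the tool move_arm, never from a script. Its argument "targets" is one flat list of numbers, 6 for each row, row after row: the shift along the tool's x, y, z in mm, then the turn, a rotation vector about the tool's x, y, z in rad. A call has exactly 5 rows; each row shifts and turns the commanded pose from where the row before left it, along the tool's axes as they then stand; what a row does not reach is not made up. A row lasts 1/8 s, in which the tool goes at most 62.5 mm and 10.7 degrees, less where a joint would pass 70% of its speed; a pose out of reach is approached as far as the arm can. A call is refused whole if a number of a shift passes 62.5 or a number of a turn 0.188, either way. A call with a gripper value outside its range is refused whole. "hand" is the opening, from -1 (shut) to 1 (fully open), so that 0 is half open, set as the call begins (left out, the last holds). The fingers move at their own pace and stop on an object; "squeeze" is the grip in N (left out, the last holds). Time passes only in rows, so rows that do not move let the fingers close, or fill a call up. It gives the time, the measured TCP pose, the force and the opening at its end, in the units of the state.
- env.observe(): the state, without advancing time (a new reading comes with each control period).
- get_image(name): name is "scene" or "top" or "wrist"; returns a dict with "pixels" (480x640x3 uint8, red, green, blue), "z_map" (480x640 float32, m along the optical axis (not along the pixel's ray), 0 where there is no reading), "intrinsics" (3x3 intrinsics, pixels), "k1" (the pictures are not rectified: a ray, as slopes to the right and down, at radius r is drawn at 1 + k1 r^2 times it, then the intrinsics apply), "R" (3x3) and "t" (3): a world point X has camera coordinates R X + t; the wrist camera has in their place "mount" (4x4, takes a point from camera to tool coordinates, whose origin is the TCP and whose axes are the tool frame's). Camera axes: x right, y down, z forward; pixel columns grow to the right and rows downward; lengths in m; the calibration is good to about 2 mm. A picture is of the moment at which its call begins: read the wrist's pose just before it.
- env.close_job(): hands the job in, once; it reports no verdict.
The state is a dict: "time_s": time; "q": joint angles; "qvel": joint speeds; "joint_efforts": joint torques, N m; "position": TCP position; "tool_rot": TCP orientation; "ft_force": force on the tool from outside, world axes, zero at the start; "wrist_torque": the same for the moment, N m; "grip_width": finger opening in m.
Only numpy, scipy, OpenCV 4.12 (cv2) and the standard library are available. Lean on these libraries where they do the work, as an engineer would, in place of code of your own. Each camera call takes 0.05 s, during which the arm holds its last target.

## Task

Two capped vials lie in the tipping steel tray, which has a hinged gate at each end. Lower fully the gate at the end where the white slotted basket stands, with the tray still level and the other gate left shut; then tip the tray down at that end so that both vials slide out into the basket. Do not push or pick up the vials with the gripper.

Things in the scene. Friction and masses are not known exactly. Their poses are not given: they have to be found in the camera images.
- tray: Steel tray 180 (y) x 90 mm inside, on a fixed stand; seesaw pivot at mid-length along its x. Origin: floor centre, on the pivot, 165 mm up; y along the tray to its left end, z up. Side walls carry flat rims: centre x = +-54 mm, 16 wide, top z = 42. Starts level, tips 0.5 rad each way to a stop; stiff, stays put: 5 N down on a rim 82 mm from the pivot, 45 mm of travel. Vials slide above 15 deg.
- gate_left (a joint): Gate at the tray's +y end; 0 shut (upright), 1.57 rad lowered outward to its stop, in line with the floor. Hinge at tray y = +90 mm, z = 0, along x. Steel plate 86 mm wide, 3 thick, 40 high; central tab 44 wide, 4 thick, up to z = 71, clear above the rims. Stays where left; light friction (0.5 N at the tab): push the tab's inner face outward, then down.
- gate_right (a joint): The same gate at the tray's -y end: hinge at tray y = -90 mm, z = 0; 0 shut, 1.57 rad lowered outward (towards the tray's -y) to its stop.
- basket: White slotted plastic basket, loose, open above: 173 mm (its x) by 158 mm (its y), 69 mm high, walls 3 mm. Origin: centre of its underside, z up. It stands on the bench about 200 mm from the tray's centre beyond one end or the other of the tray; a white beaker, 80 mm high, stands beyond the other end.
- vial_a: Capped vial, 16 mm in diameter, 40 mm long, 12 g, lying on the tray floor near its middle, roughly along the tray. Origin: centre of its foot; z runs along it to the cap.
- vial_b: The second vial, the same.
Not all that is in view belongs to the job. What is shaped like the vial_b but black or purple is not meant.

How it is judged (in metres and radians):
On the way, in this order (a step that is already met when the one before it is completed fails the run):
1. the gate at the basket's end is lowered (over 1.2 rad), the other shut (under 0.2 rad), the tray still level within 0.2 rad ((((y of basket in the frame of tray above 0.1 m and value of joint gate_left above 1.2 rad and value of joint gate_right below 0.2 rad) and angle between tray's own z axis and vertical below 0.2 rad) or ((y of basket in the frame of tray below -0.1 m and value of joint gate_right above 1.2 rad and value of joint gate_left below 0.2 rad) and angle between tray's own z axis and vertical below 0.2 rad))), for 0.2 s.
2. the tray is tipped by more than 0.3 rad with that gate down and the other shut ((((y of basket in the frame of tray above 0.1 m and value of joint gate_left above 1.2 rad and value of joint gate_right below 0.2 rad) and angle between tray's own z axis and vertical above 0.3 rad) or ((y of basket in the frame of tray below -0.1 m and value of joint gate_right above 1.2 rad and value of joint gate_left below 0.2 rad) and angle between tray's own z axis and vertical above 0.3 rad))), for 0.1 s.
At the end, for the whole second after the job is handed in: Both vials rest (under 0.05 m/s) inside the basket, feet within 83 mm (x), 77 mm (y) of its centre, up to 55 mm above its underside; basket upright (0.2 rad) on the bench, over 100 mm along the tray from its centre; gate there lowered (over 1.2 rad), other shut (under 0.2); tray tilt free (x of vial_a in the frame of basket between -0.083 and 0.083 m and y of vial_a in the frame of basket between -0.077 and 0.077 m and z of vial_a in the frame of basket between -0.005 and 0.055 m and linear speed of each of vial_a, vial_b below 0.05 m/s and x of vial_b in the frame of basket between -0.083 and 0.083 m and y of vial_b in the frame of basket between -0.077 and 0.077 m and z of vial_b in the frame of basket between -0.005 and 0.055 m and angle between basket's own z axis and vertical below 0.2 rad and height (world z) of basket below 0.02 m and ((y of basket in the frame of tray above 0.1 m and value of joint gate_left above 1.2 rad and value of joint gate_right below 0.2 rad) or (y of basket in the frame of tray below -0.1 m and value of joint gate_right above 1.2 rad and value of joint gate_left below 0.2 rad))); the robot touches nothing.
It fails at once if a vial is pushed or held by the fingers (over 3 N) (contact force between the fingers and vial_a above 3 N or contact force between the fingers and vial_b above 3 N).
It also fails if it takes over 40 s, if anything falls off the work surface, if the arm or the gripper's body presses on something with over 40 N, if the wrist force passes 120 N, or if a joint passes its speed limit or range.

## Working session

There is one attempt and no reset: what is moved stays moved. The work goes in short steps, Python scripts to look and compute and a tool call to move; the robot and the scene stay as the last step left them, time stands still between calls to the robot, and variables do not carry over. Pictures are saved under pics/ and viewed, and the job is handed in when it is done.

Besides the shell and the picture viewer there is one more tool, called after ">>>" by a JSON object that holds its "op" and its "data", one argument or row to a line. move_arm: Moves the arm, as the interface text tells. Its arguments: {"type":"object","properties":{"targets":{"type":"array"},"hand":{"type":"number"},"squeeze":{"type":"number"}},"required":["targets"]}

```bash
ls; mkdir -p pics; python3 - <<'E'
from rig import env,get_image
import cv2,numpy as np
s=env.observe();print({k:np.round(v,3).tolist() for k,v in s.items()})
for n in("scene","top"):
    d=get_image(n);cv2.imwrite(f"pics/{n}0.png",d["pixels"][:,:,::-1]);np.savez(f"pics/{n}0.npz",**{k:v for k,v in d.items()})
    print(n,d["intrinsics"],d["k1"],d["R"],d["t"])
E
```

```text
pics
{'time_s': 0.0, 'q': [-81.721, 21.844, 74.387, 0.001, 83.859, -12.337], 'qvel': [0.005, 0.057, 0.066, 0.01, -0.131, 0.024], 'joint_efforts': [0.0, -44.846, -23.128, -0.0, 0.005, 0.0], 'position': [0.194, -0.514, 0.207], 'tool_rot': [[-0.936, -0.0, 0.352], [-0.352, 0.002, -0.936], [-0.0, -1.0, -0.002]], 'ft_force': [-0.347, -0.388, -0.532], 'wrist_torque': [-0.054, 0.016, 0.011], 'grip_width': 0.085}
scene [[612.88792688   0.         324.05335928]
 [  0.         612.88792688 233.71684274]
 [  0.           0.           1.        ]] -0.1268694613116148 [[ 0.63103657 -0.77543987  0.02204211]
 [-0.31142183 -0.27924764 -0.90831558]
 [ 0.71049933  0.56631595 -0.41770438]] [-0.3048193   0.25101071  0.77422248]
top [[523.20661133   0.         323.97370495]
 [  0.         523.20661133 235.41407984]
 [  0.           0.           1.        ]] -0.08230505995186554 [[ 2.79059868e-02 -9.99610552e-01  1.47889681e-05]
 [-9.88509404e-01 -2.75982764e-02 -1.48618614e-01]
 [ 1.48561143e-01  4.13273005e-03 -9.88894589e-01]] [-0.03441355  0.47873124  0.92312857]
```

View pics/scene0.png

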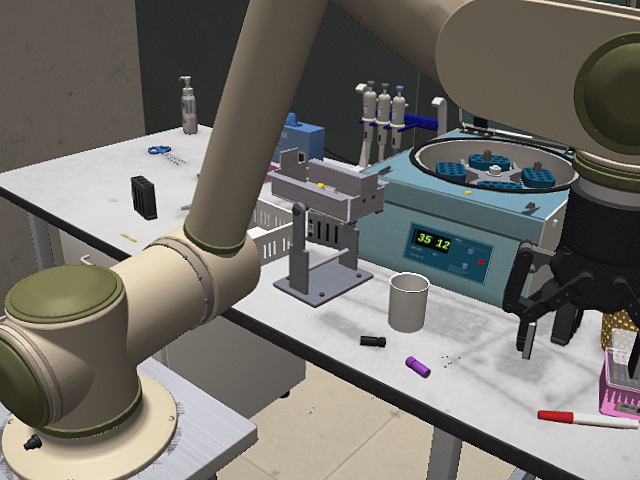

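View pics/top0.png

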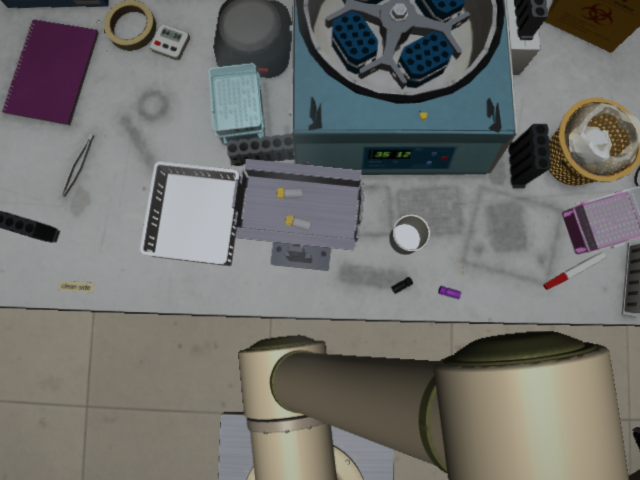

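The basket is on the left of the top view (columns 143–240), at the tray's world +y end. The tray spans about (240–362, 160–248), with yellow-capped vials at (288,192) and (297,222). The beaker is at (410,235). Next I'll measure the tray with the depth map.

```bash
cat > h.py <<'E'
import numpy as np,cv2
def cloud(d,R=None,t=None):
    K=d["intrinsics"];k1=float(d["k1"]);z=d["z_map"]
    v,u=np.mgrid[0:480,0:640].astype(float)
    p=cv2.undistortPoints(np.stack([u,v],-1).reshape(-1,1,2),K,np.array([k1,0,0,0])).reshape(480,640,2)
    c=np.dstack([p[...,0]*z,p[...,1]*z,z])
    R=d["R"] if R is None else R; t=d["t"] if t is None else t
    w=(c-t)@R
    w[z==0]=np.nan
    return w
E
python3 - <<'E'
from h import *
d=np.load("pics/top0.npz");w=cloud(d)
for u,v in [(288,192),(297,222),(300,168),(300,240),(190,215),(240,168),(236,240),(238,205),(240,205),(243,205),(363,175),(362,205),(357,240),(400,100),(300,140),(340,160),(410,218),(300,205),(260,150)]:
    print(u,v,np.round(w[v,u],3))
# height map print around tray
m=(w[...,2]>0.195)&(w[...,2]<0.25)&(np.arange(640)[None]>225)&(np.arange(640)[None]<375)&(np.arange(480)[:,None]>150)&(np.arange(480)[:,None]<260)
np.set_printoptions(linewidth=250)
P=w[m];
for lo,hi in((.196,.212),(.212,.226),(.226,.245)):
    q=P[(P[:,2]>lo)&(P[:,2]<hi)];print(lo,len(q),q.min(0) if len(q) else'',q.max(0) if len(q) else '')
img=d["pixels"][140:270,130:380,::-1];cv2.imwrite("pics/crop0.png",cv2.resize(img,None,fx=3.2,fy=3.2,interpolation=cv2.INTER_CUBIC))
zz=np.nan_to_num(w[140:270,130:380,2]);z8=np.clip(zz/0.26*255,0,255).astype(np.uint8)
cv2.imwrite("pics/crop0z.png",cv2.resize(cv2.applyColorMap(z8,cv2.COLORMAP_JET),None,fx=3.2,fy=3.2,interpolation=0))
E
```

```text
288 192 [0.525 0.037 0.183]
297 222 [0.478 0.021 0.181]
300 168 [0.557 0.018 0.208]
300 240 [0.445 0.014 0.21 ]
190 215 [0.517 0.238 0.001]
240 168 [0.613 0.146 0.   ]
236 240 [ 0.472  0.147 -0.001]
238 205 [0.497 0.11  0.208]
240 205 [0.5  0.11 0.19]
243 205 [0.505 0.109 0.167]
363 175 [ 0.606 -0.093 -0.002]
362 205 [ 0.496 -0.076  0.236]
357 240 [ 0.478 -0.084  0.001]
400 100 [ 0.681 -0.138  0.188]
300 140 [0.619 0.022 0.158]
340 160 [ 0.612 -0.046  0.072]
410 218 [ 0.512 -0.175  0.059]
300 205 [0.509 0.018 0.163]
260 150 [0.629 0.1   0.068]
0.196 2939 [ 0.43418027 -0.07789188  0.19603672] [0.5700552  0.11413647 0.21179939]
0.212 73 [ 0.47323566 -0.07409209  0.21201198] [0.5311175  0.11390905 0.22599331]
0.226 197 [ 0.47286485 -0.07745313  0.22628504] [0.53066616 0.11435242 0.23903451]
```

View pics/crop0.png

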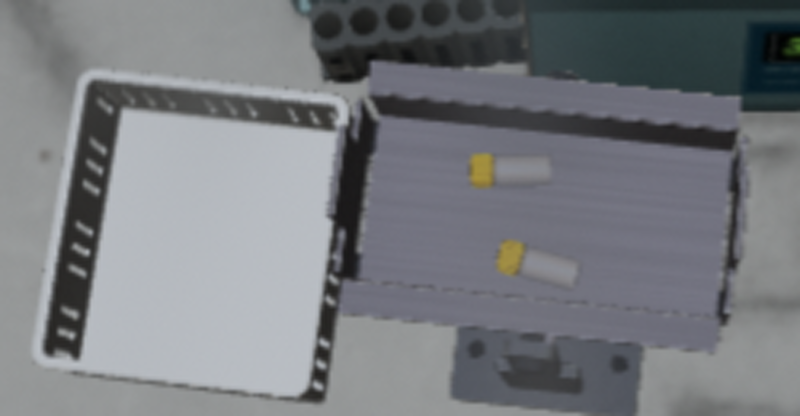

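View pics/crop0z.png

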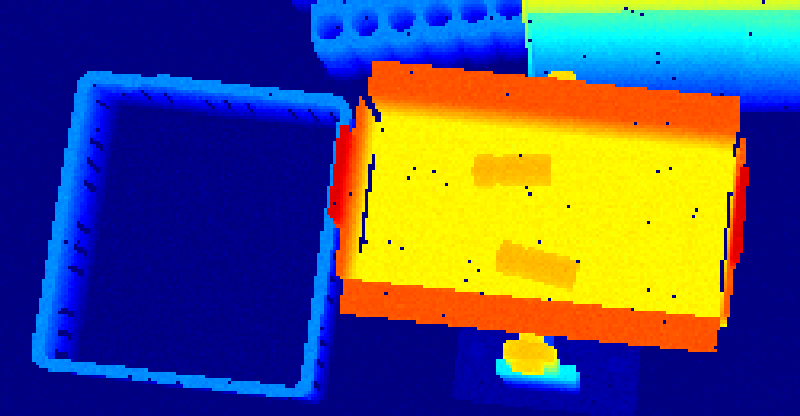

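```bash
cat > fit.py <<'E'
from h import *
d=np.load("pics/top0.npz");w=cloud(d)
U=np.arange(640)[None];V=np.arange(480)[:,None]
roi=(U>225)&(U<375)&(V>145)&(V<260)
m=roi&(w[...,2]>0.202)&(w[...,2]<0.213)
n,l,st,c=cv2.connectedComponentsWithStats(m.astype(np.uint8))
for i in range(1,n):
    if st[i,4]<60: continue
    P=w[l==i];r=cv2.minAreaRect((P[:,:2]*1000).astype(np.float32));print(st[i],r,P[:,2].mean())
m=roi&(w[...,2]>0.218)&(w[...,2]<0.25)
n,l,st,c=cv2.connectedComponentsWithStats(m.astype(np.uint8))
for i in range(1,n):
    if st[i,4]<10: continue
    P=w[l==i];r=cv2.minAreaRect((P[:,:2]*1000).astype(np.float32));print('tab',st[i],r,P[:,2].max())
m=(U>130)&(U<250)&(V>155)&(V<270)&(w[...,2]>0.06)&(w[...,2]<0.075)
P=w[m];r=cv2.minAreaRect((P[:,:2]*1000).astype(np.float32));print('basket',r,np.round(cv2.boxPoints(r)))
E
python3 fit.py
```

```text
[ 245  159  116   23 1303] ((555.432373046875, 13.842613220214844), (178.42623901367188, 18.217931747436523), 85.66097259521484) 0.20639832933038063
[ 236  227  119   23 1309] ((448.85968017578125, 22.072906494140625), (178.5290985107422, 17.380657196044922), 85.50668334960938) 0.20655843741125826
tab [232 179   8  31 137] ((509.0563049316406, 110.53144073486328), (4.981439113616943, 43.529937744140625), 85.67512512207031) 0.23883317560110262
tab [358 192   6  31 101] ((494.2965087890625, -74.4037094116211), (4.043577671051025, 43.036373138427734), 85.78633880615234) 0.23903451197216247
basket ((524.4016723632812, 220.69309997558594), (160.91188049316406, 199.95669555664062), 85.01920318603516) [[418. 149.]
 [617. 132.]
 [631. 292.]
 [432. 310.]]
```

Tray fit: centre (0.502, 0.018), yaw about −4.5°, rims at z 0.207 and tabs to 0.238, which all match the given sizes. The basket centre is about 0.20 m towards +y, so the gate to lower is the left (+y) one. I'll write a planner that turns waypoints into tool-frame rows.

```bash
cat > plan.py <<'E'
import numpy as np,sys
from scipy.spatial.transform import Rotation as Ro
from rig import env
A=np.radians(-4.5);ex=np.array([np.cos(A),np.sin(A),0]);ey=np.array([-np.sin(A),np.cos(A),0])
C=np.array([0.5017,0.018,0.165])
def W(x,y,z): return C+ex*x/1e3+ey*y/1e3+np.array([0,0,z/1e3])  # tray mm -> world
def T(p): d=(np.asarray(p)-C)*1e3; return np.round([d@ex,d@ey,d[2]],1)
Rg=np.column_stack([-ey,[0,0,-1.],ex])
def rows(wps,p=None,R=None):
    s=env.observe()
    p=np.array(s["position"]) if p is None else p; R=np.array(s["tool_rot"]) if R is None else R
    out=[]
    for tgt,n in wps:
        p0=p.copy();
        for i in range(n):
            q=p0+(tgt-p0)*(i+1)/n
            sh=np.round(R.T@(q-p)*1e3,0); rv=Ro.from_matrix(R.T@Rg).as_rotvec(); a=np.linalg.norm(rv)
            if a>.16: rv*=.16/a
            rv=np.round(rv,3); out.append((sh,rv)); p=p+R@sh/1e3; R=R@Ro.from_rotvec(rv).as_matrix()
    for k,(a,b) in enumerate(out):
        if k%5==0: print('--')
        print(', '.join('%g'%(v+0) for v in [*a,*b])+',')
    print('end tray TCP',T(p))
def st():
    s=env.observe();print(s['time_s'],'tray',T(s['position']),'F',np.round(s['ft_force'],1),'tipz',round(s['position'][2]-.008,4),'w',s['grip_width']);return s
E
python3 - <<'E'
from plan import *
s=st()
p=np.array(s['position'])
rows([(p+[0,0,.08],2),(W(0,68,140),13)])
E
```

```text
0.1 tray [-265.4 -555.    41.8] F [-0.2 -0.3  0.9] tipz 0.1988 w 0.08528212859794668
--
0, -40, 0, 0, -0.16, 0,
0, -40, 0, 0, -0.16, 0,
-48, -1, -21, 0, -0.16, 0,
-50, -2, -13, 0, -0.16, 0,
-52, -1, -4, 0, -0.16, 0,
--
-52, -1, 3, 0, -0.16, -0.001,
-51, -2, 12, 0.001, -0.16, 0,
-48, -1, 20, 0, -0.012, 0,
-48, -2, 20, 0, 0, 0,
-48, -1, 21, 0, 0, 0,
--
-48, -1, 20, 0, 0, 0,
-48, -2, 21, 0, 0, 0,
-48, -1, 20, 0, 0, 0,
-48, -1, 20, 0, 0, 0,
-48, -2, 21, 0, 0, 0,
end tray TCP [  0.3  68.5 140.1]
```

>>> {"op": "move_arm", "data": {
  "targets": [0,-40,0,0,-0.16,0,0,-40,0,0,-0.16,0,-48,-1,-21,0,-0.16,0,-50,-2,-13,0,-0.16,0,-52,-1,-4,0,-0.16,0],
  "hand": -1
}}

```text
time_s: 0.72
position: [0.2666, -0.3749, 0.2911]
tool_rot: [[-0.395, -0.0, 0.919], [-0.919, 0.0, -0.395], [-0.0, -1.0, -0.0]]
ft_force: [-0.5, -1.2, -1.0]
grip_width: 0.0003
```

>>> {"op": "move_arm", "data": {
  "targets": [-52,-1,3,0,-0.16,0,-51,-2,12,0,-0.16,0,-48,-1,20,0,-0.012,0,-48,-2,20,0,0,0,-48,-1,21,0,0,0]
}}

```text
time_s: 1.35
position: [0.3871, -0.1434, 0.2983]
tool_rot: [[-0.079, -0.0, 0.997], [-0.997, 0.0, -0.079], [-0.0, -1.0, -0.0]]
ft_force: [-0.1, -1.2, -0.3]
grip_width: 0.0004
```

```bash
python3 - <<'E'
from plan import *
st()
rows([(W(0,68,140),6),(W(0,68,60),4)])
E
```

```text
1.35 tray [-101.5 -169.9  133.3] F [-0.1 -1.2 -0.3] tipz 0.2903 w 0.0003745728001577928
--
-40, -1, 17, 0, -0.001, 0,
-39, -1, 17, 0, 0, 0,
-40, -1, 17, 0, 0, 0,
-40, -1, 17, 0, 0, 0,
-39, -2, 17, 0, 0, 0,
--
-40, -1, 17, 0, 0, 0,
0, 20, 0, 0, 0, 0,
0, 20, 0, 0, 0, 0,
0, 20, 0, 0, 0, 0,
0, 20, 0, 0, 0, 0,
end tray TCP [ 0.4 68.1 60.3]
```

>>> {"op": "move_arm", "data": {
  "targets": [-40,-1,17,0,0,0,-39,-1,17,0,0,0,-40,-1,17,0,0,0,-40,-1,17,0,0,0,-37,-2,17,0,0,0]
}}

```text
time_s: 1.98
position: [0.4873, 0.0451, 0.3041]
tool_rot: [[-0.079, -0.001, 0.997], [-0.997, 0.0, -0.079], [-0.0, -1.0, -0.001]]
ft_force: [-0.0, -0.6, 0.0]
grip_width: -0.0003
```

>>> {"op": "move_arm", "data": {
  "targets": [-20,0,8,0,0,0,0,0,0,0,0,0,0,0,0,0,0,0,0,0,0,0,0,0,0,0,0,0,0,0]
}}

```text
time_s: 2.6
position: [0.4964, 0.0623, 0.3044]
tool_rot: [[-0.08, 0.0, 0.997], [-0.997, -0.0, -0.08], [0.0, -1.0, 0.0]]
ft_force: [-0.6, 0.2, 1.1]
grip_width: 0.0002
```

```bash
python3 - <<'E'
from plan import *
from rig import get_image
import cv2
st()
for n in("scene","wrist"):
    d=get_image(n);cv2.imwrite(f"pics/{n}1.png",d["pixels"][:,:,::-1])
E
```

```text
2.6 tray [ -8.8  43.8 139.4] F [-0.6  0.2  1.1] tipz 0.2964 w 0.00016689342448929047
```

View pics/scene1.png

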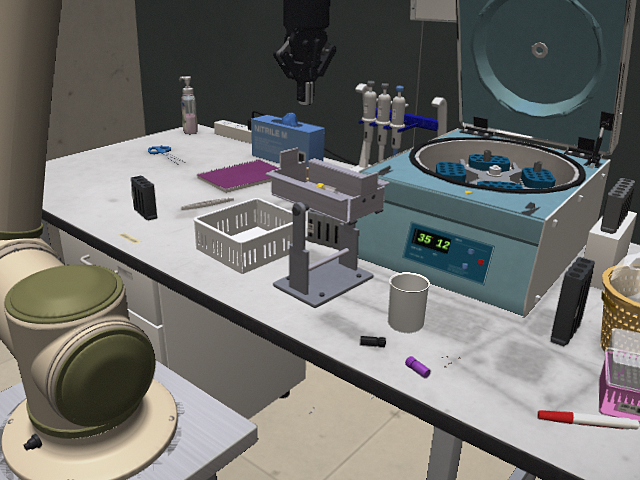

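View pics/wrist1.png

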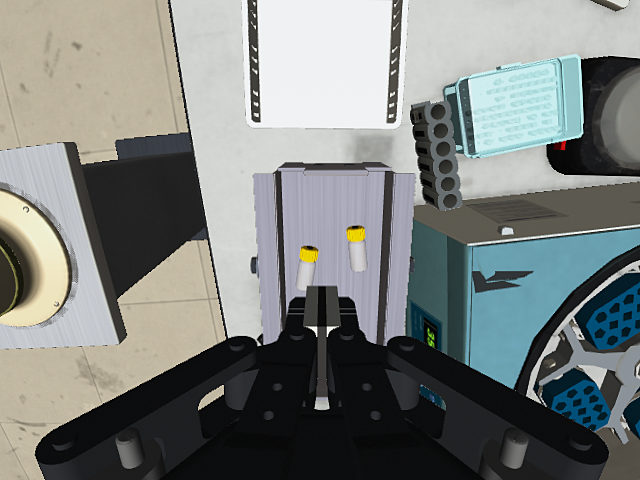

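```bash
python3 - <<'E'
from plan import *
st()
w=[(W(0,67,138),2),(W(0,67,63),3)]
for a in np.radians([0,10,20,30,40,50,60,67,74,81,87]):
    w.append((W(0,79+55*np.sin(a),55*np.cos(a)+8),1))
rows(w)
E
```

```text
2.7 tray [ -8.7  44.  139.4] F [-0.5 -0.2  0.3] tipz 0.2964 w -0.00012180986751559027
--
-12, 1, 4, 0, -0.001, 0,
-11, 0, 5, 0, 0, 0,
0, 25, 0, 0, 0, 0,
0, 25, 0, 0, 0, 0,
0, 25, 0, 0, 0, 0,
--
-12, 0, 0, 0, 0, 0,
-10, 1, 0, 0, 0, 0,
-9, 3, 0, 0, 0, 0,
-9, 4, 0, 0, 0, 0,
-7, 5, 0, 0, 0, 0,
--
-7, 7, 0, 0, 0, 0,
-6, 8, 0, 0, 0, 0,
-3, 6, 0, 0, 0, 0,
-2, 6, 0, 0, 0, 0,
-1, 7, 0, 0, 0, 0,
--
-1, 6, 0, 0, 0, 0,
end tray TCP [  0.3 134.   10.4]
```

>>> {"op": "move_arm", "data": {
  "targets": [-12,1,4,0,0,0,-11,0,5,0,0,0,0,25,0,0,0,0,0,25,0,0,0,0,0,25,0,0,0,0]
}}

```text
time_s: 3.32
position: [0.5076, 0.0859, 0.2274]
tool_rot: [[-0.078, 0.0, 0.997], [-0.997, 0.0, -0.078], [-0.0, -1.0, 0.0]]
ft_force: [0.6, -0.3, 0.1]
grip_width: 0.0001
```

>>> {"op": "move_arm", "data": {
  "targets": [-12,0,0,0,0,0,-10,1,0,0,0,0,-9,3,0,0,0,0,-9,4,0,0,0,0,-7,5,0,0,0,0]
}}

```text
time_s: 3.95
position: [0.5111, 0.1326, 0.2152]
tool_rot: [[-0.079, 0.0, 0.997], [-0.997, 0.0, -0.079], [-0.0, -1.0, 0.0]]
ft_force: [-0.5, -0.7, -0.2]
grip_width: 0.0001
```

```bash
python3 - <<'E'
from plan import *
from rig import get_image
import cv2
st()
for n in("scene","wrist"):
    d=get_image(n);cv2.imwrite(f"pics/{n}2.png",d["pixels"][:,:,::-1])
E
```

```text
3.95 tray [  0.3 115.   50.2] F [-0.5 -0.7 -0.2] tipz 0.2072 w 0.0001341356176086708
```

View pics/scene2.png

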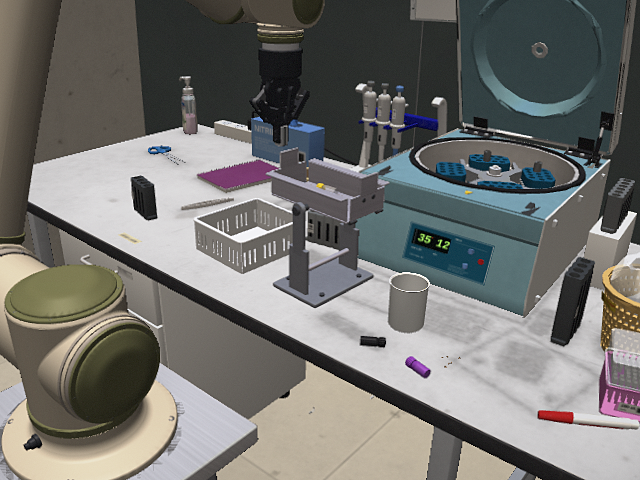

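View pics/wrist2.png

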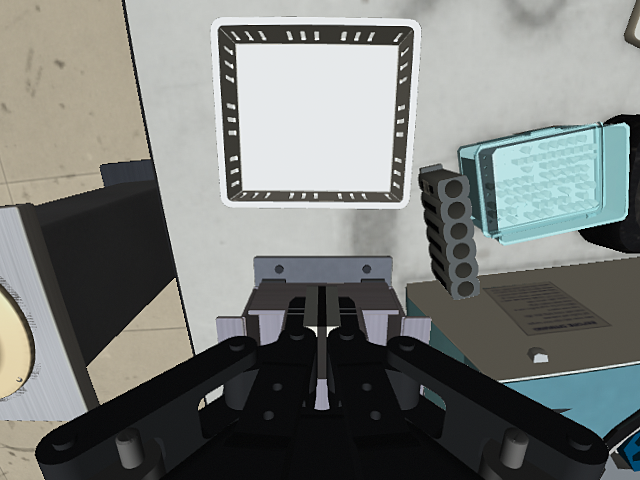

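```bash
python3 - <<'E'
from plan import *
from h import *
from rig import get_image
st()
d=get_image("scene");
def pr(X):
    c=d["R"]@X+d["t"];x,y=c[:2]/c[2];r=1+float(d["k1"])*(x*x+y*y);K=d["intrinsics"];return np.round([K[0,0]*x*r+K[0,2],K[1,1]*y*r+K[1,2]])
s=env.observe()
p=np.array(s['position']);print('tip',pr(p-[0,0,.008]),'tcp',pr(p))
for n,q in dict(tabL_top=(0,92,71),tabL0=(0,92,42),R=(0,-92,71),rimL=(-54,90,42),rimLf=(54,90,42)).items(): print(n,pr(W(*q)))
im=d["pixels"][100:260,190:400,::-1];cv2.imwrite("pics/s3.png",cv2.resize(im,None,fx=3.7,fy=3.7,interpolation=cv2.INTER_CUBIC))
d=get_image("top");im=d["pixels"][140:270,130:380,::-1];cv2.imwrite("pics/t3.png",cv2.resize(im,None,fx=3.2,fy=3.2,interpolation=cv2.INTER_CUBIC))
E
```

```text
4.05 tray [  0.  114.9  49.7] F [ 1.3 -0.2  1. ] tipz 0.2067 w -7.170233021291677e-05
tip [280. 161.] tcp [280. 157.]
tabL_top [289. 149.]
tabL0 [289. 164.]
R [367. 174.]
rimL [267. 171.]
rimLf [310. 158.]
```

View pics/s3.png

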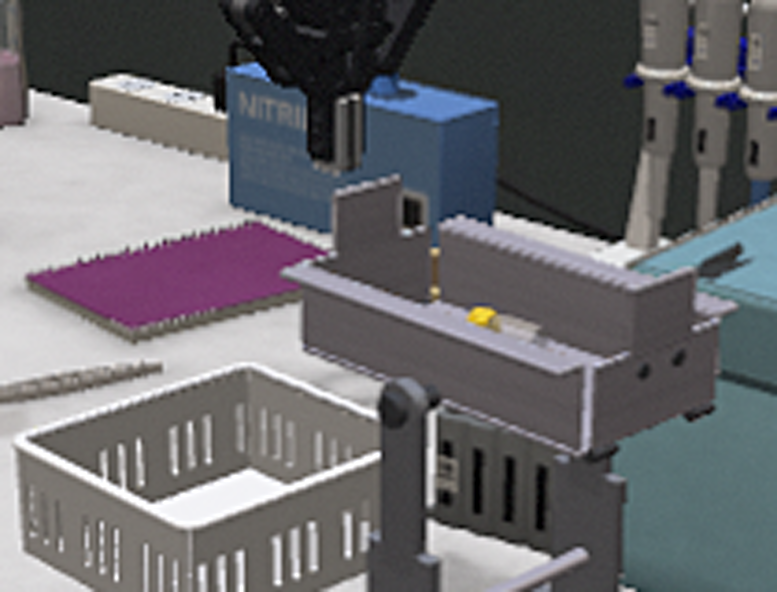

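View pics/t3.png

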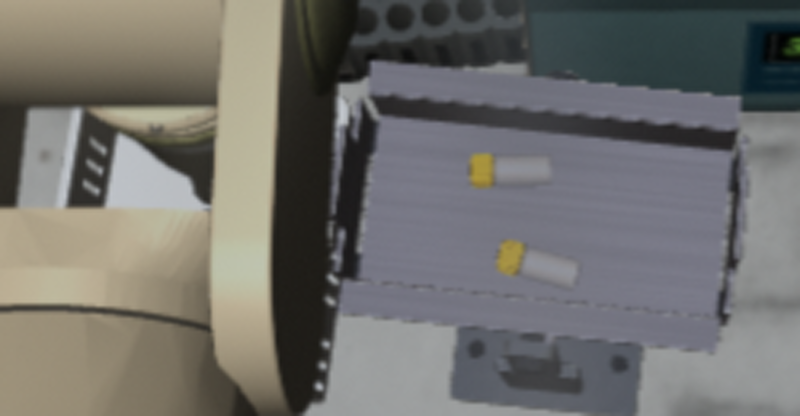

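The scene crop shows the left tab still upright with its top at crop (365,180). The fingertip is at (335,170), about 15 px higher than the TCP readout implies. I'll check it with the depth map.

```bash
python3 - <<'E'
from plan import *
from h import *
from rig import get_image
s=st();print(np.round(s['position'],4),np.round(s['q'],2))
d=get_image("scene");w=cloud(d)
for v in range(124,152,2):
    print(v,[np.round(w[v,u],3).tolist() for u in (276,280,285)])
E
```

```text
4.15 tray [  0.3 114.3  50.3] F [ 0.8 -0.5 -0.1] tipz 0.2073 w -0.0004379449436863458
[0.511  0.132  0.2153] [ 1.620e+00  1.924e+01  7.698e+01 -1.000e-02  8.379e+01  6.140e+00]
124 [[0.492, 0.125, 0.282], [0.499, 0.121, 0.282], [0.514, 0.124, 0.278]]
126 [[0.499, 0.131, 0.276], [0.501, 0.123, 0.277], [0.514, 0.123, 0.275]]
128 [[0.497, 0.13, 0.273], [0.505, 0.127, 0.272], [0.512, 0.121, 0.272]]
130 [[0.502, 0.134, 0.268], [0.504, 0.126, 0.269], [0.509, 0.119, 0.269]]
132 [[0.499, 0.131, 0.265], [0.5, 0.123, 0.267], [0.512, 0.121, 0.265]]
134 [[0.499, 0.131, 0.262], [0.5, 0.122, 0.263], [0.511, 0.121, 0.261]]
136 [[0.498, 0.131, 0.258], [0.503, 0.126, 0.258], [0.513, 0.122, 0.257]]
138 [[0.5, 0.133, 0.254], [0.504, 0.126, 0.254], [0.513, 0.122, 0.253]]
140 [[0.502, 0.134, 0.249], [0.504, 0.127, 0.25], [0.508, 0.118, 0.251]]
142 [[0.5, 0.132, 0.246], [0.502, 0.124, 0.248], [0.51, 0.12, 0.247]]
144 [[0.505, 0.138, 0.24], [0.504, 0.126, 0.243], [0.511, 0.12, 0.243]]
146 [[0.959, 0.566, 0.051], [0.506, 0.128, 0.239], [0.962, 0.534, 0.057]]
148 [[0.961, 0.569, 0.044], [0.96, 0.552, 0.048], [0.96, 0.533, 0.052]]
150 [[0.956, 0.564, 0.04], [0.965, 0.557, 0.04], [0.499, 0.11, 0.236]]
```

The depth map puts the real fingertip at z≈0.239, which is 24 mm above the reported TCP rather than 8 mm below, so the finger skimmed over the tab. I'll use that measured offset (tip = TCP z + 24 mm), go back over the tab and redo the arc.

```bash
python3 - <<'E'
from plan import *
st()
w=[(W(0,114,70),1),(W(0,64,70),2),(W(0,64,31),2)]
w.append((W(0,79,31),1))
for a in np.radians([10,20,30,40,50,60,67,74,80]):
    w.append((W(0,79+55*np.sin(a),55*np.cos(a)-24),1))
rows(w)
E
```

```text
4.2 tray [  0.4 114.2  50.4] F [ 0.2 -0.2 -1. ] tipz 0.2074 w -9.12619743714195e-05
--
0, -20, 0, 0, -0.001, 0,
25, 0, 0, 0, 0, 0,
25, 0, 0, 0, 0, 0,
0, 20, 0, 0, 0, 0,
0, 19, 0, 0, 0, 0,
--
-15, 0, 0, 0, 0, 0,
-9, 1, 0, 0, 0, 0,
-10, 3, 0, 0, 0, 0,
-8, 4, 0, 0, 0, 0,
-8, 5, 0, 0, 0, 0,
--
-7, 7, 0, 0, 0, 0,
-5, 8, 0, 0, 0, 0,
-3, 6, 0, 0, 0, 0,
-3, 6, 0, 0, 0, 0,
-1, 6, 0, 0, 0, 0,
end tray TCP [  0.4 133.2 -14.6]
```

>>> {"op": "move_arm", "data": {
  "targets": [0,-20,0,0,0,0,25,0,0,0,0,0,25,0,0,0,0,0,0,20,0,0,0,0,0,19,0,0,0,0]
}}

```text
time_s: 4.82
position: [0.5072, 0.0814, 0.1961]
tool_rot: [[-0.08, 0.001, 0.997], [-0.997, -0.0, -0.08], [0.0, -1.0, 0.001]]
ft_force: [0.4, 0.3, -0.7]
grip_width: -0.0001
```

>>> {"op": "move_arm", "data": {
  "targets": [-15,0,0,0,0,0,-9,1,0,0,0,0,-10,3,0,0,0,0,-8,4,0,0,0,0,0,0,0,0,0,0]
}}

```text
time_s: 5.45
position: [0.5102, 0.1246, 0.1881]
tool_rot: [[-0.078, -0.001, 0.997], [-0.997, 0.0, -0.078], [-0.0, -1.0, -0.001]]
ft_force: [-0.2, 0.1, -0.0]
grip_width: 0.0002
```

```bash
python3 - <<'E'
from plan import *
from h import *
from rig import get_image
st()
d=get_image("scene")
im=d["pixels"][100:260,190:400,::-1];cv2.imwrite("pics/s4.png",cv2.resize(im,None,fx=3.7,fy=3.7,interpolation=cv2.INTER_CUBIC))
E
```

```text
5.45 tray [1.00e-01 1.07e+02 2.31e+01] F [-0.2  0.1 -0. ] tipz 0.1801 w 0.00018685486112204273
```

View pics/s4.png

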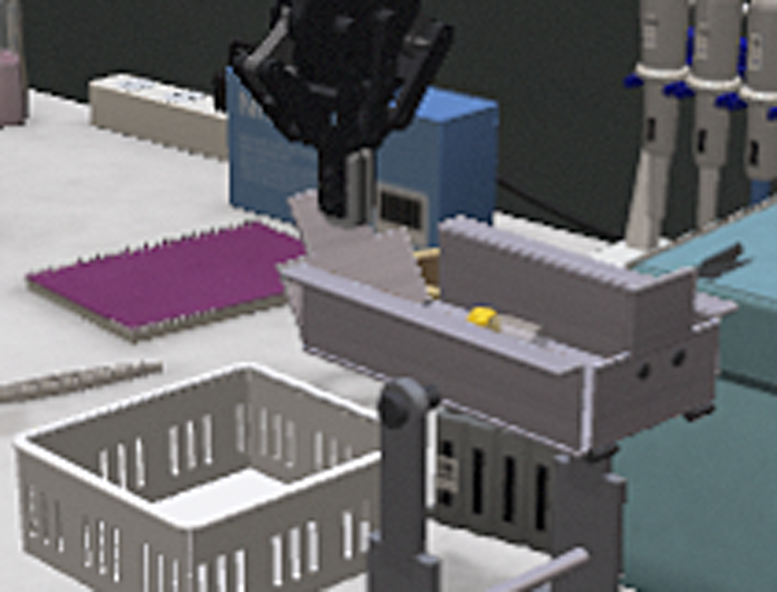

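The gate is opening now, tilted about 40° with the finger against its inner face at crop (345,215). I'll continue the arc.

>>> {"op": "move_arm", "data": {
  "targets": [-8,5,0,0,0,0,-7,7,0,0,0,0,-5,8,0,0,0,0,-3,6,0,0,0,0,-3,6,0,0,0,0]
}}

```text
time_s: 6.12
position: [0.5124, 0.1501, 0.1558]
tool_rot: [[-0.079, -0.0, 0.997], [-0.997, -0.0, -0.079], [0.0, -1.0, -0.0]]
ft_force: [0.0, 0.0, 0.9]
grip_width: -0.0001
```

>>> {"op": "move_arm", "data": {
  "targets": [-1,6,0,0,0,0,0,3,0,0,0,0,0,0,0,0,0,0,0,0,0,0,0,0,0,0,0,0,0,0]
}}

```text
time_s: 6.75
position: [0.5126, 0.1509, 0.1475]
tool_rot: [[-0.079, 0.0, 0.997], [-0.997, 0.0, -0.079], [-0.0, -1.0, 0.0]]
ft_force: [-0.0, 0.1, -0.4]
grip_width: 0.0001
```

```bash
python3 - <<'E'
from plan import *
from h import *
from rig import get_image
st()
d=get_image("scene")
im=d["pixels"][100:260,190:400,::-1];cv2.imwrite("pics/s5.png",cv2.resize(im,None,fx=3.7,fy=3.7,interpolation=cv2.INTER_CUBIC))
w=cloud(d)
E
```

```text
6.75 tray [  0.4 133.3 -17.5] F [-0.   0.1 -0.4] tipz 0.1395 w 5.795834000160695e-05
```

View pics/s5.png

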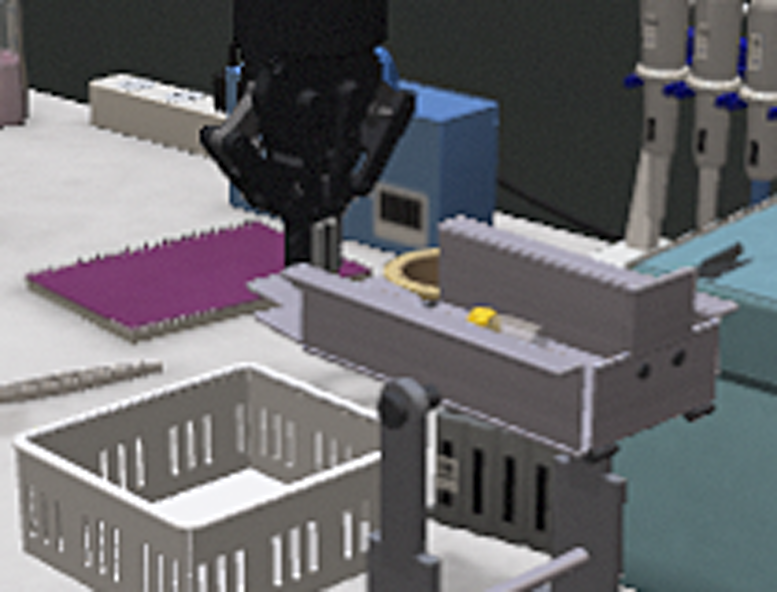

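The gate is nearly flat. I'll press the last ~6 mm slowly.

>>> {"op": "move_arm", "data": {
  "targets": [0,2,0,0,0,0,0,2,0,0,0,0,0,2,0,0,0,0,0,0,0,0,0,0,0,0,0,0,0,0]
}}

```text
time_s: 7.42
position: [0.5125, 0.1509, 0.1413]
tool_rot: [[-0.079, -0.0, 0.997], [-0.997, 0.0, -0.079], [-0.0, -1.0, -0.0]]
ft_force: [1.2, -0.2, 0.3]
grip_width: 0.0001
```

```bash
python3 - <<'E'
from plan import *
from h import *
from rig import get_image
st()
d=get_image("scene");w=cloud(d)
im=d["pixels"][130:230,230:400,::-1];cv2.imwrite("pics/s6.png",cv2.resize(im,None,fx=4.7,fy=4.7,interpolation=cv2.INTER_CUBIC))
# points near gate in tray frame
D=(w-C)*1e3;X=D@ex;Y=D@ey;Z=D[...,2]
m=(abs(X)<45)&(Y>100)&(Y<160)&(Z>-30)&(Z<8)
print(m.sum()); 
for a in range(100,160,10):
    k=m&(Y>=a)&(Y<a+10);print(a,k.sum(),np.round(np.median(Z[k]),1) if k.any() else'')
k=(abs(X+54)<8)&(abs(Z-42)<15)
for a in (-80,-40,0,40,80):
    q=k&(abs(Y-a)<8);print('rim',a,q.sum(),np.round(np.median(Z[q]),1))
E
```

```text
7.425 tray [  0.4 133.3 -23.7] F [ 1.2 -0.2  0.3] tipz 0.1333 w 0.00011027938083141456
167
100 25 -0.8
110 30 -0.8
120 35 -0.8
130 25 0.3
140 22 -0.6
150 30 -0.4
rim -80 53 41.0
rim -40 45 40.9
rim 0 49 40.8
rim 40 42 41.5
rim 80 36 41.2
```

View pics/s6.png

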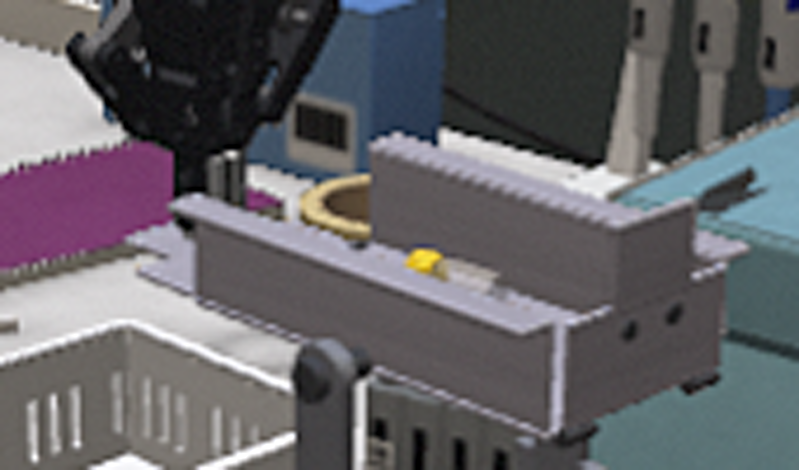

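The gate plate is at Z≈−0.5 along its whole length, so it is fully lowered. Rims read 41 mm along their length, so the tray is level, and the right gate is upright. Next I'll lift and go over the near rim at the basket end.

```bash
python3 - <<'E'
from plan import *
rows([(W(0,133,61),3),(W(-63,80,61),2),(W(-63,80,23),2)])
E
```

```text
--
0, -28, 0, 0, 0, 0,
0, -28, 0, 0, 0, 0,
0, -29, 0, 0, 0, 0,
27, 0, -32, 0, 0, 0,
26, 0, -31, 0, 0, 0,
--
0, 19, 0, 0, 0, 0,
0, 19, 0, 0, 0, 0,
end tray TCP [-62.7  80.4  23.3]
```

>>> {"op": "move_arm", "data": {
  "targets": [0,-28,0,0,0,0,0,-28,0,0,0,0,0,-29,0,0,0,0,27,0,-32,0,0,0,26,0,-31,0,0,0]
}}

```text
time_s: 8.1
position: [0.4447, 0.1026, 0.2264]
tool_rot: [[-0.078, 0.001, 0.997], [-0.997, -0.0, -0.078], [0.0, -1.0, 0.001]]
ft_force: [0.8, -0.6, -0.1]
grip_width: 0.0002
```

>>> {"op": "move_arm", "data": {
  "targets": [0,0,0,0,0,0,0,17,0,0,0,0,0,16,0,0,0,0,0,0,0,0,0,0,0,0,0,0,0,0]
}}

```text
time_s: 8.72
position: [0.4462, 0.1032, 0.1939]
tool_rot: [[-0.079, 0.001, 0.997], [-0.997, 0.0, -0.079], [-0.0, -1.0, 0.001]]
ft_force: [-0.4, 0.2, 0.1]
grip_width: 0.0001
```

```bash
python3 - <<'E'
from plan import *
from h import *
from rig import get_image
st()
d=get_image("scene");w=cloud(d)
im=d["pixels"][100:260,190:400,::-1];cv2.imwrite("pics/s7.png",cv2.resize(im,None,fx=3.7,fy=3.7,interpolation=cv2.INTER_CUBIC))
D=(w-C)*1e3;X=D@ex;Y=D@ey;Z=D[...,2]
k=(abs(Y-80)<20)&(X<-35)&(X>-90)&(Z>43)&(Z<65)
print(k.sum(),'finger X',X[k].min(),X[k].max(),'Y',Y[k].min(),Y[k].max(),'Z',Z[k].min())
E
```

```text
8.725 tray [-62.   80.6  28.9] F [-0.4  0.2  0.1] tipz 0.1859 w 0.00011412727287383381
84 finger X -77.31144534566401 -46.248685980368336 Y 67.25594359718146 91.05077991337463 Z 52.10653662915302
```

View pics/s7.png

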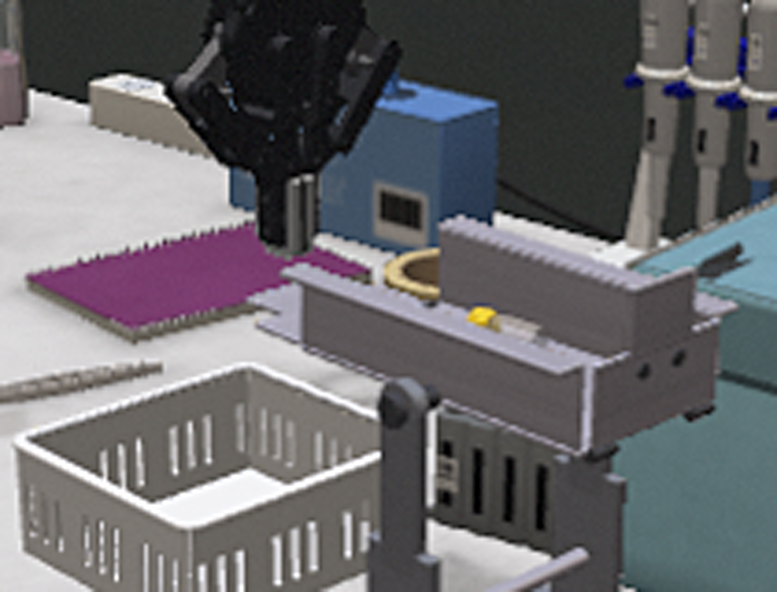

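The fingertip is 10 mm above the rim, X −77…−46 and Y 67…91 in the tray frame, as planned. I'll press down.

>>> {"op": "move_arm", "data": {
  "targets": [0,8,-3,0,0,0,0,7,0,0,0,0,0,8,0,0,0,0,0,8,0,0,0,0,0,7,0,0,0,0]
}}

```text
time_s: 9.4
position: [0.4431, 0.1041, 0.1556]
tool_rot: [[-0.079, 0.002, 0.997], [-0.997, 0.002, -0.079], [-0.002, -1.0, 0.002]]
ft_force: [0.9, 6.0, 6.2]
grip_width: 0.0002
```

>>> {"op": "move_arm", "data": {
  "targets": [0,2,0,0,0,0,0,0,0,0,0,0,0,0,0,0,0,0,0,0,0,0,0,0,0,0,0,0,0,0]
}}

```text
time_s: 10.02
position: [0.4427, 0.1035, 0.1535]
tool_rot: [[-0.079, 0.001, 0.997], [-0.997, 0.001, -0.079], [-0.001, -1.0, 0.001]]
ft_force: [0.9, 4.6, 4.9]
grip_width: -0.0002
```

```bash
python3 - <<'E'
from plan import *
from h import *
from rig import get_image
st()
d=get_image("scene");w=cloud(d)
im=d["pixels"][100:280,170:400,::-1];cv2.imwrite("pics/s8.png",cv2.resize(im,None,fx=3.3,fy=3.3,interpolation=cv2.INTER_CUBIC))
E
```

```text
10.025 tray [-65.5  80.6 -11.5] F [0.9 4.6 4.9] tipz 0.1455 w -0.00022006802954494946
```

View pics/s8.png

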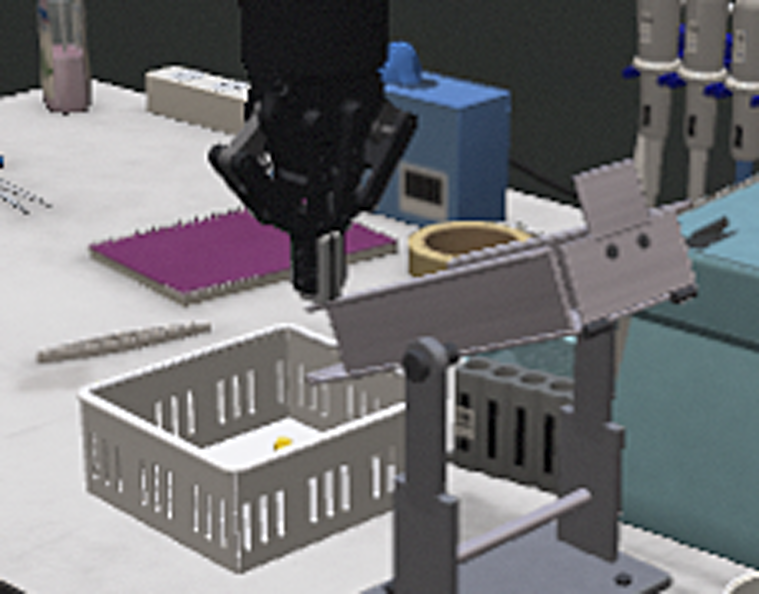

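The tray is tipped, and a yellow cap is visible in the basket at crop (283,443). I'll lift clear, retract towards the start side and look from above.

>>> {"op": "move_arm", "data": {
  "targets": [0,-30,0,0,0,0,0,-40,0,0,0,0,0,-40,0,0,0,0,40,0,-30,0,0,0,50,0,-30,0,0,0]
}}

```text
time_s: 10.7
position: [0.3744, 0.0173, 0.263]
tool_rot: [[-0.077, -0.001, 0.997], [-0.997, -0.001, -0.077], [0.001, -1.0, -0.001]]
ft_force: [0.0, -0.4, 0.0]
grip_width: -0.0002
```

>>> {"op": "move_arm", "data": {
  "targets": [50,0,0,0,0,0,50,0,0,0,0,0,50,0,0,0,0,0,50,0,0,0,0,0,0,0,0,0,0,0]
}}

```text
time_s: 11.32
position: [0.3589, -0.1838, 0.2624]
tool_rot: [[-0.084, -0.002, 0.996], [-0.996, 0.0, -0.084], [-0.0, -1.0, -0.003]]
ft_force: [0.0, 0.5, -0.2]
grip_width: 0.0006
```

```bash
python3 - <<'E'
from plan import *
from h import *
from rig import get_image
st()
d=get_image("scene")
im=d["pixels"][100:280,170:400,::-1];cv2.imwrite("pics/s9.png",cv2.resize(im,None,fx=3.3,fy=3.3,interpolation=cv2.INTER_CUBIC))
d=get_image("top");w=cloud(d)
im=d["pixels"][140:290,130:380,::-1];cv2.imwrite("pics/t9.png",cv2.resize(im,None,fx=3.2,fy=3.2,interpolation=cv2.INTER_CUBIC))
np.save("pics/w9.npy",w)
hsv=cv2.cvtColor(d["pixels"],cv2.COLOR_RGB2HSV);m=((hsv[...,0]>18)&(hsv[...,0]<32)&(hsv[...,1]>130)).astype(np.uint8);m[:140]=0;m[:,:130]=0;m[:,380:]=0;m[280:]=0
n,l,s,c=cv2.connectedComponentsWithStats(m)
for i in range(1,n):
    if s[i,4]>4:print(s[i],np.nanmedian(w[l==i],0))
E
```

```text
11.325 tray [-126.5 -212.4   97.4] F [ 0.   0.5 -0.2] tipz 0.2544 w 0.0005532196639469445
[175 183   7   7  32] [0.57008747 0.26051352 0.01775085]
[162 241   7   8  36] [0.4573473  0.27760417 0.01694908]
```

View pics/s9.png

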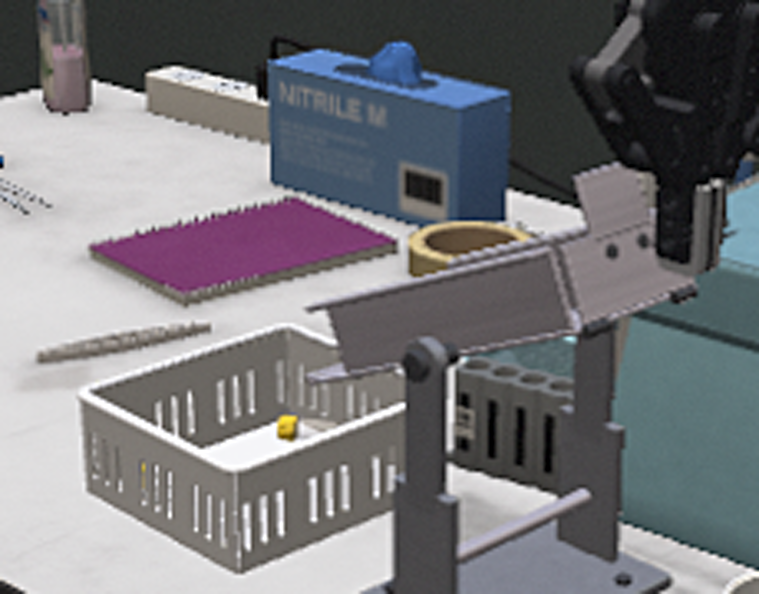

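View pics/t9.png

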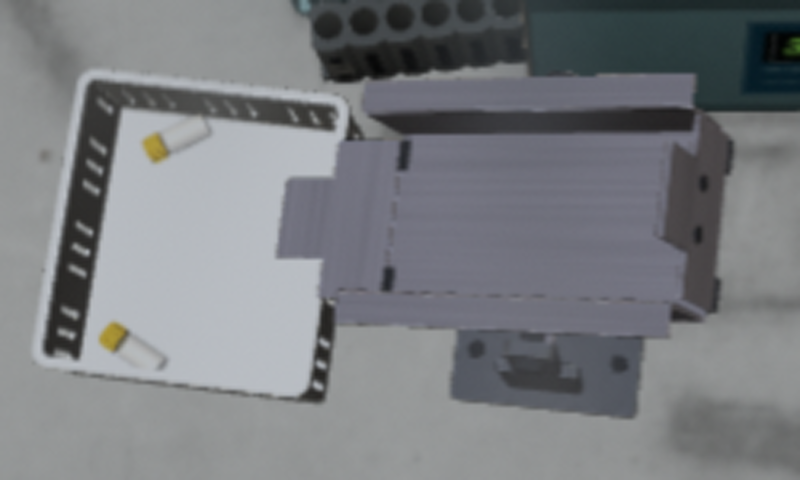

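Both vials lie in the basket, with caps at crop (155,148) and (113,335). The gate is down and the other shut. I'll check that they are at rest, then hand in.

>>> {"op": "move_arm", "data": {
  "targets": [0,-20,0,0,0,0,0,0,0,0,0,0,0,0,0,0,0,0,0,0,0,0,0,0,0,0,0,0,0,0]
}}

```text
time_s: 12.05
position: [0.3597, -0.1809, 0.283]
tool_rot: [[-0.079, -0.001, 0.997], [-0.997, 0.0, -0.079], [-0.0, -1.0, -0.001]]
ft_force: [0.1, 0.3, 0.2]
grip_width: 0.0001
```

```bash
python3 - <<'E'
from plan import *
from h import *
from rig import get_image
for k in range(2):
    d=get_image("top");w=cloud(d)
    hsv=cv2.cvtColor(d["pixels"],cv2.COLOR_RGB2HSV);m=((hsv[...,0]>18)&(hsv[...,0]<32)&(hsv[...,1]>130)).astype(np.uint8);m[:140]=0;m[:,:130]=0;m[:,380:]=0;m[280:]=0
    n,l,s,c=cv2.connectedComponentsWithStats(m)
    for i in range(1,n):
        if s[i,4]>4:print(s[i],c[i],np.nanmedian(w[l==i],0))
s=st();print(np.abs(s['qvel']).max())
cx=(w-C)*1e3;Y=cx@ey;X=cx@ex
k=(cx[...,2]>-105)&(cx[...,2]<-90)&(Y>115)&(Y<300)&(abs(X)<95);print('basket rim Y',Y[k].min(),Y[k].max(),'X',X[k].min(),X[k].max(),'z',w[k][:,2].mean())
E
```

```text
[175 183   7   7  32] [177.875 185.75 ] [0.56996094 0.26043729 0.01711639]
[162 241   7   8  36] [164.75       244.61111111] [0.4572031  0.27696583 0.01720188]
[175 183   7   7  32] [177.875 185.75 ] [0.57023311 0.26065425 0.01673294]
[162 241   7   8  36] [164.75       244.61111111] [0.45570413 0.27743034 0.01772462]
12.15 tray [-125.9 -209.6  118.1] F [ 0.7 -0.2  0.1] tipz 0.2751 w 0.00018977032584259295
0.07491032094188825
basket rim Y 123.27901553178327 283.9027081316528 X -93.59210403456194 81.16789437128514 z 0.06827876481850051
```

```bash
python3 -c "
from rig import env
print(env.close_job())"
```

```text
the job is handed in; nothing more can be done
None
```

I lowered the left (+y, basket-end) gate with the closed fingertips, then pressed the near rim down to tip the tray. Both vials slid into the basket without the gripper touching them, and I handed the job in at about 12 s of the 40 s allowed.

**Last checks before handing in:**
- **Vials:** both caps lie on the basket floor at about (0.570, 0.260) and (0.457, 0.277), inside the basket walls. They did not move between pictures.
- **Basket:** it stands upright, with its rim at z 0.068 and its centre about 0.20 m along the tray.
- **Gates:** the left gate measured fully lowered, with the tray level, before I tipped it. The right gate looked shut in every view, including after tipping.
- **Tray:** I did not measure the final tilt. From how far the rim was pressed, it is close to the 0.5 rad stop.
- **Arm:** it stands clear of everything with no force on it.

**What disagreed:** the real fingertip was about 24 mm above the reported TCP, where the description puts it 8 mm below. My first pass therefore skimmed over the gate tab without moving it. I used the offset measured from the depth image after that, and the second pass worked.

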